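Hold open the spring clamp of a welding jig

TASK

Ready the welding jig for the next tube: press the green button on the control box fully down and let it come back up, then pull the spring-closed jaw open by its black bar handle until the red pointer stands level with the yellow mark, and keep it there. Finish while still holding the handle with the pointer at the mark, because the spring shuts the jaw if you let go. Leave the red button alone and do not disturb the mug, the tape roll or the wrench.

Things in the scene. Friction and masses are not known exactly. Their poses are not given: they have to be found in the camera images.
- jig: The jig, fixed: blue base plate 300 x 160 x 15 mm (170 mm to -x, 130 mm to +x of its origin), steel V jaw at its +x end (70 mm high), two guide rods along x and a rear block 55 mm high at 155 mm to -x. Place and yaw vary. Origin: on the bench surface, on its middle line; x is the moving jaw's line of travel, opening towards -x (roughly towards the robot); z up.
- jaw: Moving jaw: grey carriage 60 x 90 mm, top 52 mm above the bench, steel jaw plate 46 mm to its +x, 75 mm high; bears handle and pointer. Axes as the jig; shut, its origin is the jig's. Slides along the jig's -x by up to 110 mm. A spring pulls it shut: 4 N when shut, plus 0.8 N per 10 mm (about 10 N at the mark); it does not latch.
- handle (a point): Middle of the bar handle: black round bar, 16 mm thick, 100 mm long, level along the jig's y, 115 mm above the bench, on two upright posts 14 mm thick, 42 mm to either side (70 mm free between them; 63 mm free below this point). Can be gripped from above, fingers closing along the jig's x. Moves with the jaw.
- pointer (a point): Tip of the thin red pointer (6 mm wide) that sticks out of the carriage's side to the jig's -y, 64 mm from the jig's middle line, 33 mm above the bench, at the same jig x as the handle. Moves with the jaw.
- mark: Yellow mark: fixed block 14 mm long along the jig's x, 12 mm wide, 18 mm high, on the jig's -y edge. Origin: centre of its underside, 71 mm from the middle line, 15 mm above the bench; axes as the jig. Set each time 50 to 86 mm to -x of the shut pointer. The pointer is level with it when its tip lies within the block's 14 mm length.
- control: Control box, fixed to the bench: light grey, 150 x 85 x 50 mm high, long along its x axis, with a green button 36 mm to -x and a red button 36 mm to +x of its middle. It stands to the left or to the right of the jig; the mug takes the other side. Origin: centre of its underside.
- start_top (a point): Centre of the top of the green button (32 mm in diameter, in a black ring 48 mm across), 68 mm above the bench when up; it is pressed straight down. Moves with the button.
- start (a joint): Travel of the green button in m: 0 up, 0.006 fully down. A spring returns it; about 1.5 N starts it moving and 5 N holds it fully down. It counts as fully down beyond 0.005 and as up again below 0.0015.
- stop (a joint): Travel of the red button, of the same kind (0 up, 0.006 fully down). Leave it alone.
- mug: Blue mug, 80 mm in diameter, 90 mm high, with a handle; loose, a bystander. Origin: centre of its underside.
- tape: Roll of paper tape lying flat, 100 mm outer diameter, 76 mm hole, 25 mm high; loose, a bystander. Origin: centre of its underside.
- wrench: Steel wrench lying flat, 180 mm long along its x axis; loose, a bystander. Origin: underside, near its middle.
Things that resemble listed ones, but are neither listed nor needed, are in the scene too. What is meant by the control is not brown, and is the smaller of those in its own colour.

How it is judged (in metres and radians):
On the way, in this order (a step that is already met when the one before it is completed fails the run):
1. the green button is pressed fully down while the jaw is still shut (value of joint start above 0.005 m and distance of pointer from where it was at the start of the episode below 0.005 m), for 0.05 s.
2. the green button is let up again, the jaw still shut (value of joint start below 0.0015 m and distance of pointer from where it was at the start of the episode below 0.005 m), for 0.1 s.
3. the jaw is pulled until the pointer is level with the yellow mark and kept there for half a second (x of pointer in the frame of mark between -0.007 and 0.007 m), for 0.5 s.
At the end, for the whole second after the job is handed in: The pointer tip is within 7 mm of the middle of the yellow mark along the line of travel, the jaw is still (under 20 mm/s) and is held by the fingers alone (more than 2 N on it, none of the bystanders touching it), and both buttons are up (all of step 3 and contact force between the fingers and jaw above 2 N and linear speed of jaw below 0.02 m/s and value of joint each of start, stop below 0.0015 m and contact force between each of mug, tape, wrench and jaw below 0.1 N); the arm keeps its last pose, push and grip.
It fails at once if the red button is pressed (beyond 3 mm) (value of joint stop above 0.003 m).
It fails at once if the mug, the tape roll or the wrench is moved by more than 20 mm, or the mug tipped (distance of any of mug, tape, wrench from where it was at the start of the episode above 0.02 m or angle between mug's own z axis and vertical above 0.35 rad).
It also fails if it takes over 48 s, if anything falls off the work surface, if the arm or the gripper's body presses on something with over 40 N, if the wrist force passes 120 N, or if a joint passes its speed limit or range.

ROBOT

A 7-joint arm with a two-finger parallel gripper is mounted at the origin on the work surface. World frame = base frame: x ahead of the robot, y to its left, z up, the work surface at z = 0. Lengths are in mm, angles in rad, forces in N, time in s.
With the tool pointing down it reaches from about 400 to 850 mm from the base axis. Payload 4.5 kg.
Tool frame: the origin (TCP) lies at the very end of the fingers, on their centre line; the grasp point (between the pads) lies 19 mm behind it; z points along the fingers, y is the direction in which the jaws open and shut (so a half turn about z gives the same grasp; the last joint's range is limited). The gripper opens to 88 mm and grips with 3 to 60 N. Pads are 18 mm wide; open, the fingers measure 123 mm over their backs; the gripper's body (75 mm by 187 mm) begins 45 mm behind the grasp point.
Start: joints at [-1.109, 0.689, -0.195, 1.565, 0.157, 0.902, -0.215], TCP at [259.278, 568.708, 238.743] pointing down, gripper open.
Joint ranges: [-3.01, 3.01], [-0.46, 2.08], [-1.47, 1.51], [0.13, 2.56], [-1, 4.14], [0.04, 2.09], [-2.66, 2.66]. Speed limits (rad/s): [2.57, 2.57, 3.14, 3.14, 3.14, 3.14, 3.14].

INTERFACE

Orientations are given as a rotation vector (axis times angle).
In Python, from workcell import arm gives the robot as it stands.
- The arm moves only by the tool servo_tool, never from a script. Its argument "increments" is a list of rows, each an object of numbers: "claw": the finger opening in mm, from 0 to 88.1; "tx", "ty", "tz": the shift along the tool's x, y, z in mm; "yaw": the turn about the tool's z in degrees. A call has 1 to 12 rows; each row shifts and turns the pose as measured when the row begins, along the tool's axes as they then stand; what a row does not reach is not made up. A row lasts 1/12 s, in which the tool goes at most 41.7 mm and 7.16 degrees, less where a joint would pass 70% of its speed; a pose out of reach is approached as far as the arm can. A call is refused whole if a number of a shift passes 41.7 or a number of a turn 7.16, either way. A call with a gripper value outside its range is refused whole. The fingers move at their own pace and stop on an object; "newtons" is the grip in N (left out, the last holds). Time passes only in rows, so rows that do not move let the fingers close. It gives the time, the measured TCP pose, the force and the opening at its end, in the units of the state.
- arm.get_obs(): the state, without advancing time (a new reading comes with each control period).
- arm.read_camera(name): name is "side" or "top"; returns the picture (400x640x3 uint8, red, green, blue); there is no depth.
- arm.camera_params(name): a dict with "intrinsics" (3x3 intrinsics, pixels), "distortion" ([k1, k2, p1, p2, k3] as OpenCV has them; the pictures are not rectified), "eye" and "rotation" of the camera in the world. Camera axes: x right, y down, z forward; pixel columns grow to the right and rows downward; lengths in mm; the calibration is good to about 2 mm. A picture is of the moment at which its call begins. camera_params takes no time and is no camera call.
- arm.job_done(): hands the job in, once; it reports no verdict.
The state is a dict: "clock": time; "joint_pos": joint angles; "dq": joint speeds; "tau": joint torques, N m; "tcp_pos": TCP position; "ee_rot": TCP orientation; "wrist_force": force on the tool from outside, world axes, zero at the start; "ft_torque": the same for the moment, N m; "opening": finger opening in mm.
Only numpy, scipy, OpenCV 4.12 (cv2) and the standard library are available. Lean on these libraries where they do the work, as an engineer would, in place of code of your own. Each camera call takes 0.05 s, during which the arm holds its last target.

## Working session

There is one attempt and no reset: what is moved stays moved. The work goes in short steps, Python scripts to look and compute and a tool call to move; the robot and the scene stay as the last step left them, time stands still between calls to the robot, and variables do not carry over. Pictures are saved under pics/ and viewed, and the job is handed in when it is done.

Besides the shell and the picture viewer there is one more tool, called after ">>>" as a command line: name --argument value ..., lists and objects as JSON in quotes. servo_tool: Moves the arm, as the interface text tells. Its arguments: {"type":"object","properties":{"increments":{"type":"array"},"newtons":{"type":"number"}},"required":["increments"]}

```bash
mkdir -p pics
cat > h.py <<'E'
import numpy as np, cv2
from workcell import arm
def ray(name,uv):
    p=arm.camera_params(name);K=np.array(p["intrinsics"],float);d=np.array(p["distortion"],float)
    n=cv2.undistortPoints(np.array(uv,float).reshape(-1,1,2),K,d).reshape(-1,2)
    R=np.array(p["rotation"]);R=R if R.shape==(3,3) else cv2.Rodrigues(R)[0]
    v=np.c_[n,np.ones(len(n))]@R.T
    return np.array(p["eye"],float),v
def plane(name,uv,z):
    e,v=ray(name,uv); return e+v*((z-e[2])/v[:,2])[:,None]
def proj(name,P):
    p=arm.camera_params(name);K=np.array(p["intrinsics"],float);d=np.array(p["distortion"],float)
    R=np.array(p["rotation"]);c=(np.array(P,float).reshape(-1,3)-np.array(p["eye"]))@R
    return cv2.projectPoints(c,np.zeros(3),np.zeros(3),K,d)[0].reshape(-1,2)
def tri(uv1,uv2,n1="side",n2="top"):
    e1,v1=ray(n1,uv1);e2,v2=ray(n2,uv2);out=[]
    for a,b in zip(v1,v2):
        t=np.linalg.lstsq(np.c_[a,-b],e2-e1,rcond=None)[0]
        p,q=e1+a*t[0],e2+b*t[1]; out.append(np.r_[(p+q)/2,np.linalg.norm(p-q)])
    return np.array(out)
def snap(name,f):
    im=arm.read_camera(name); cv2.imwrite(f"pics/{f}.png",im[:,:,::-1]); return im
E
python3 - <<'E'
from h import *
np.set_printoptions(precision=3,suppress=True)
for n in("side","top"): snap(n,n+"0"); p=arm.camera_params(n); print(n,p)
print(arm.get_obs())
E
```

```text
side {'intrinsics': array([[389.158,   0.   , 322.969],
       [  0.   , 389.158, 197.696],
       [  0.   ,   0.   ,   1.   ]]), 'distortion': array([0.014, 0.   , 0.   , 0.   , 0.   ]), 'eye': array([ 272.28 , -590.772,  797.752]), 'rotation': array([-2.322,  0.359, -0.146])}
top {'intrinsics': array([[365.209,   0.   , 316.784],
       [  0.   , 365.209, 198.262],
       [  0.   ,   0.   ,   1.   ]]), 'distortion': array([-0.013,  0.   ,  0.   ,  0.   ,  0.   ]), 'eye': array([ 351.287,   89.189, 1162.105]), 'rotation': array([-2.159,  2.174, -0.122])}
{'clock': 0.1, 'joint_pos': array([-1.109,  0.69 , -0.195,  1.566,  0.157,  0.903, -0.215]), 'dq': array([-0.   , -0.001, -0.001, -0.003, -0.   ,  0.   , -0.   ]), 'tau': array([ -0.003, -52.85 ,  -1.271, -15.384,  -0.052,   0.002,   0.   ]), 'tcp_pos': array([259.079, 568.155, 238.019]), 'ee_rot': array([-0.667, -3.07 ,  0.003]), 'wrist_force': array([ 0.131, -0.186, -0.117]), 'ft_torque': array([-0.007,  0.032, -0.027]), 'opening': 88.05556878416039}
```

```bash
sed -i 's/R=np.array(p\["rotation"\]);c=/R=cv2.Rodrigues(np.array(p["rotation"],float))[0];c=/' h.py
python3 - <<'E'
from h import *
for n in("side","top"):
    print(cv2.Rodrigues(np.array(arm.camera_params(n)["rotation"]))[0][:,2], proj(n,[[259,568,238],[0,0,0]]))
E
```

```text
[ 0.21249229  0.68240696 -0.6994053 ] [[204.16944646  75.58846999]
 [135.04898533 299.16099222]]
[ 0.10935012 -0.00315287 -0.9939983 ] [[124.14467214 276.83282222]
 [345.74435455 353.41843133]]
```

View pics/side0.png

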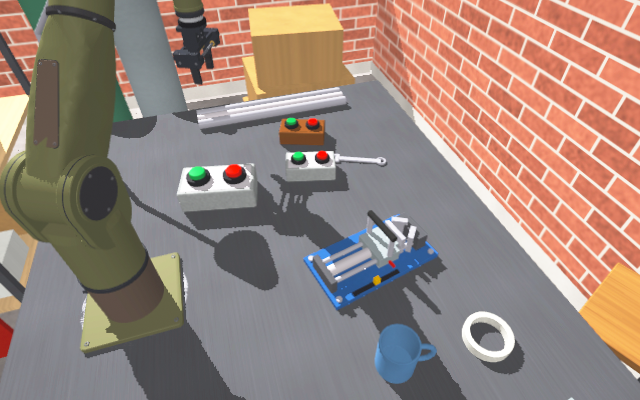

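View pics/top0.png

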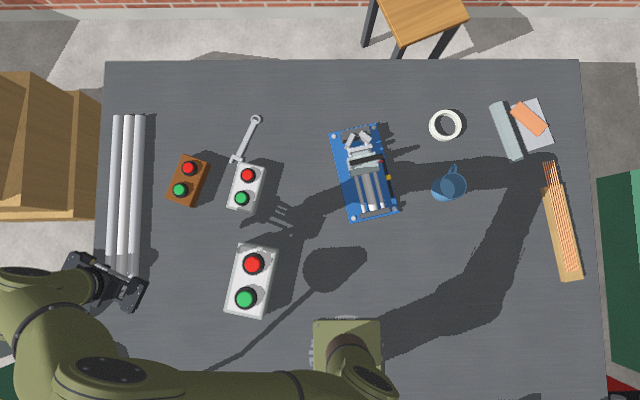

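Three candidate control boxes, by top-view pixel: brown (187,180), grey small (244,187) and grey large (250,280). The one meant is not brown and is the smaller of the grey pair, so it should be (244,187), with its green button at top (241,198) and side (298,158). I'll measure and check enlarged crops.

```bash
cat > m.py <<'E'
from h import *
np.set_printoptions(precision=1,suppress=True)
def blobs(im,lo,hi,roi,minA=6):
    x0,y0,x1,y1=roi
    h=cv2.cvtColor(im,cv2.COLOR_RGB2HSV)[y0:y1,x0:x1]
    m=cv2.inRange(h,np.array(lo),np.array(hi))
    n,l,s,c=cv2.connectedComponentsWithStats(m)
    return [(s[i,4],*(c[i]+[x0,y0])) for i in range(1,n) if s[i,4]>=minA]
E
python3 - <<'E'
from m import *
S=cv2.imread("pics/side0.png")[:,:,::-1].copy();T=cv2.imread("pics/top0.png")[:,:,::-1].copy()
for nm,im,r in(("side",S,(275,140,345,185)),("top",T,(220,155,275,225))):
    print(nm,"green",blobs(im,(45,80,60),(85,255,255),r),"red",blobs(im,(0,120,90),(8,255,255),r)+blobs(im,(172,120,90),(180,255,255),r))
for nm,im,r in(("side",S,(300,200,445,310)),("top",T,(325,115,410,230))):
    print(nm,"yel",blobs(im,(18,120,90),(34,255,255),r,3),"red",blobs(im,(0,120,70),(8,255,255),r,2)+blobs(im,(172,120,70),(180,255,255),r,2))
a=cv2.resize(T[110:240,160:290],None,fx=4,fy=4,interpolation=2)[:,:,::-1]
cv2.imwrite("pics/c_box.png",a)
cv2.imwrite("pics/c_jt.png",cv2.resize(T[115:235,320:410],None,fx=5,fy=5,interpolation=2)[:,:,::-1])
cv2.imwrite("pics/c_js.png",cv2.resize(S[200:315,295:450],None,fx=5,fy=5,interpolation=2)[:,:,::-1])
E
```

```text
side green [(np.int32(91), np.float64(297.9340659340659), np.float64(155.83516483516485))] red [(np.int32(82), np.float64(321.780487804878), np.float64(154.78048780487805))]
top green [(np.int32(108), np.float64(240.6851851851852), np.float64(197.33333333333334))] red [(np.int32(100), np.float64(246.9), np.float64(174.65))]
side yel [(np.int32(57), np.float64(376.4736842105263), np.float64(279.96491228070175))] red [(np.int32(14), np.float64(390.7142857142857), np.float64(262.7142857142857)), (np.int32(11), np.float64(391.9090909090909), np.float64(264.1818181818182))]
top yel [(np.int32(23), np.float64(388.0), np.float64(176.82608695652175))] red [(np.int32(3), np.float64(381.6666666666667), np.float64(160.66666666666666)), (np.int32(4), np.float64(380.5), np.float64(160.0))]
```

View pics/c_box.png

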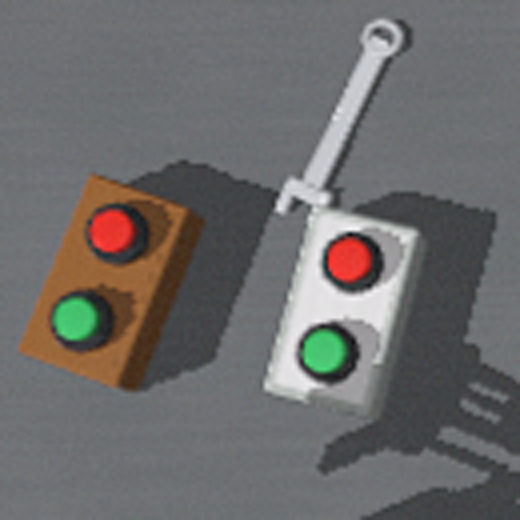

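View pics/c_jt.png

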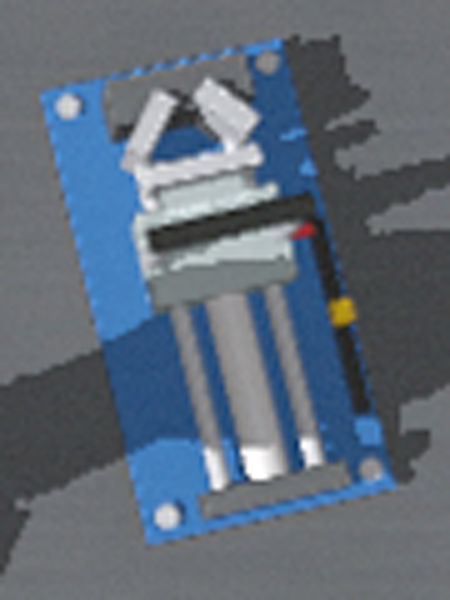

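View pics/c_js.png

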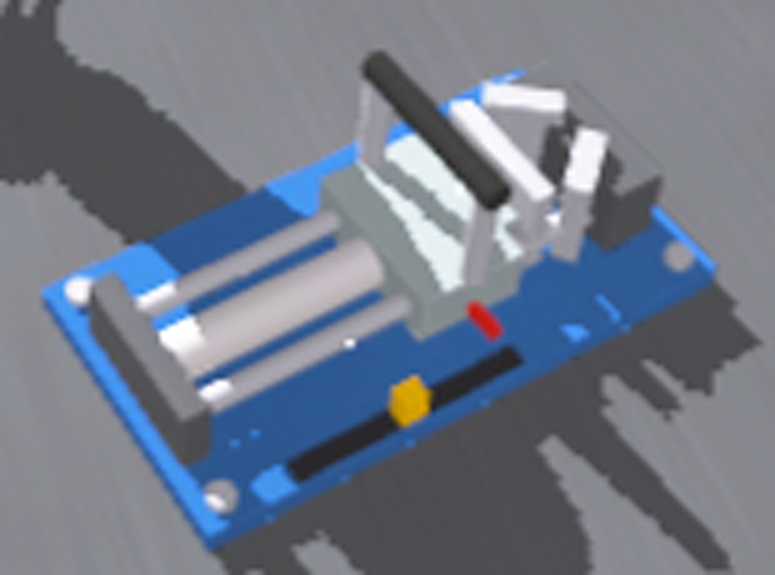

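Run:
```python
from m import *
print("green",tri([[297.9,155.8]],[[240.7,197.3]]), plane("top",[[240.7,197.3]],68),plane("side",[[297.9,155.8]],68))
print("red",plane("top",[[246.9,174.6]],68),plane("side",[[321.8,154.8]],68))
B=plane("top",np.array([[42,95],[283,42],[393,487],[150,543]])/5+[320,115],15);print("base",B)
Bs=plane("side",np.array([[716,268],[212,545],[44,292]])/5+[295,200],15);print("base side: front -y, rear -y, rear +y",Bs)
print("bar top",plane("top",np.array([[150,240],[312,205]])/5+[320,115],118))
print("bar side",plane("side",np.array([[378,58],[493,195]])/5+[295,200],117))
print("yel",plane("top",[[388,176.8]],31),plane("side",[[376.5,280]],26))
print("ptr",plane("top",[[380.9,160.3]],34),plane("side",[[391.3,263.4]],34), "tip side",plane("side",[np.array([495,333])/5+[295,200]],33))
R=B-0
x=(R[0]-R[3]+R[1]-R[2]);print("yaw",np.degrees(np.arctan2(x[1],x[0])), "side",np.degrees(np.arctan2(*(Bs[0]-Bs[1])[[1,0]])))
y=np.arctan2(x[1],x[0]);u=np.array([np.cos(y),np.sin(y),0]);print("origin",B.mean(0)+20*u)
o=arm.get_obs();print(cv2.Rodrigues(o["ee_rot"])[0]*1.0)
```

```text
green [[476.  314.8  69.2   0. ]] [[476.1 315.1  68. ]] [[476.3 316.4  68. ]]
red [[545.3 297.4  68. ]] [[546.4 299.   68. ]]
base [[ 685.7   46.7   15. ]
 [ 720.  -109.7   15. ]
 [ 431.  -171.9   15. ]
 [ 396.8  -18.1   15. ]]
base side: front -y, rear -y, rear +y [[ 724.5 -105.4   15. ]
 [ 434.2 -174.2   15. ]
 [ 400.1  -17.9   15. ]]
bar top [[ 568.7  -11.4  118. ]
 [ 588.9 -106.3  118. ]]
bar side [[ 574.1   -7.2  117. ]
 [ 590.7 -101.9  117. ]]
yel [[ 542.  -138.4   31. ]] [[ 543.1 -137.    26. ]]
ptr [[ 594.2 -117.    34. ]] [[ 592.3 -109.4   34. ]] tip side [[ 595.  -119.2   33. ]]
yaw 12.387048745904357 side 13.333079674657911
origin [577.9 -59.   15. ]
[[-0.9  0.4 -0. ]
 [ 0.4  0.9 -0. ]
 [-0.  -0.  -1. ]]
```

```bash
cat > g.py <<'E'
import sys
from h import *
np.set_printoptions(precision=2,suppress=True)
o=arm.get_obs();R=cv2.Rodrigues(o["ee_rot"])[0]
print("t",o["clock"],"tcp",o["tcp_pos"],"F",o["wrist_force"],"open",o["opening"],"yang",np.degrees(np.arctan2(R[1,1],R[0,1])),"zax",R[:,2],"q",o["joint_pos"])
if len(sys.argv)>3:
    d=np.array(list(map(float,sys.argv[1:4])))-o["tcp_pos"]; print("tool delta",R.T@d)
E
python3 g.py 476 315.5 110
```

```text
t 0.1 tcp [259.08 568.16 238.02] F [ 0.13 -0.19 -0.12] open 88.05556878416039 yang 65.49789904651726 zax [-0. -0. -1.] q [-1.11  0.69 -0.19  1.57  0.16  0.9  -0.22]
tool delta [-302.15 -139.73  128.29]
```

>>> servo_tool --increments '[{"tx":-32,"ty":-15,"tz":5,"claw":0},{"tx":-32,"ty":-15,"tz":5,"claw":0},{"tx":-32,"ty":-15,"tz":5,"claw":0},{"tx":-32,"ty":-15,"tz":5,"claw":0},{"tx":-32,"ty":-15,"tz":10,"claw":0},{"tx":-32,"ty":-15,"tz":10,"claw":0},{"tx":-32,"ty":-15,"tz":10,"claw":0},{"tx":-32,"ty":-15,"tz":10,"claw":0}]' --newtons 20

```text
$.increments[0]: bad value
```

```bash
python3 g.py 476 315.5 85
```

```text
t 0.1 tcp [259.08 568.16 238.02] F [ 0.13 -0.19 -0.12] open 88.05556878416039 yang 65.49789904651726 zax [-0. -0. -1.] q [-1.11  0.69 -0.19  1.57  0.16  0.9  -0.22]
tool delta [-302.15 -139.69  153.29]
```

The call was refused, probably because every row needs all its fields. I'll resend with `yaw` included.

>>> servo_tool --increments '[{"tx":-32,"ty":-15,"tz":5,"yaw":0,"claw":0},{"tx":-32,"ty":-15,"tz":5,"yaw":0,"claw":0},{"tx":-32,"ty":-15,"tz":5,"yaw":0,"claw":0},{"tx":-32,"ty":-15,"tz":5,"yaw":0,"claw":0},{"tx":-32,"ty":-15,"tz":10,"yaw":0,"claw":0},{"tx":-32,"ty":-15,"tz":10,"yaw":0,"claw":0},{"tx":-32,"ty":-15,"tz":10,"yaw":0,"claw":0},{"tx":-32,"ty":-15,"tz":10,"yaw":0,"claw":0}]' --newtons 20

```text
clock: 0.77
tcp_pos: [440.0, 356.3, 173.2]
ee_rot: [-0.631, -3.069, -0.009]
wrist_force: [0.4, -0.1, 0.7]
opening: 36.6
```

```bash
python3 g.py 476 315.5 85
```

```text
t 0.7667 tcp [439.95 356.3  173.18] F [ 0.35 -0.14  0.68] open 36.563005692936805 yang 66.74290446791998 zax [-0.01  0.01 -1.  ] q [-0.62  0.7  -0.23  1.81  0.23  0.65  0.19]
tool delta [-50.08 -23.59  87.61]
```

>>> servo_tool --increments '[{"tx":-20,"ty":-10,"tz":10,"yaw":0,"claw":0},{"tx":-20,"ty":-10,"tz":20,"yaw":0,"claw":0},{"tx":-8,"ty":-3,"tz":20,"yaw":0,"claw":0},{"tx":0,"ty":0,"tz":15,"yaw":0,"claw":0},{"tx":0,"ty":0,"tz":0,"yaw":0,"claw":0},{"tx":0,"ty":0,"tz":0,"yaw":0,"claw":0}]'

```text
clock: 1.27
tcp_pos: [483.2, 299.8, 101.5]
ee_rot: [-0.661, -3.064, 0.008]
wrist_force: [0.3, 0.2, -0.2]
opening: 0.7
```

```bash
python3 g.py 476 315.5 75
python3 - <<'E'
from h import *
im=snap("side","s1"); cv2.imwrite("pics/s1c.png",cv2.resize(im[90:210,240:390],None,fx=5,fy=5)[:,:,::-1])
E
```

```text
t 1.2667 tcp [483.24 299.75 101.48] F [ 0.33  0.23 -0.24] open 0.6883722754170957 yang 65.64567378046408 zax [-0.01 -0.   -1.  ] q [-0.52  0.82 -0.19  1.84  0.28  0.52  0.25]
tool delta [12.95 11.54 26.47]
```

View pics/s1c.png

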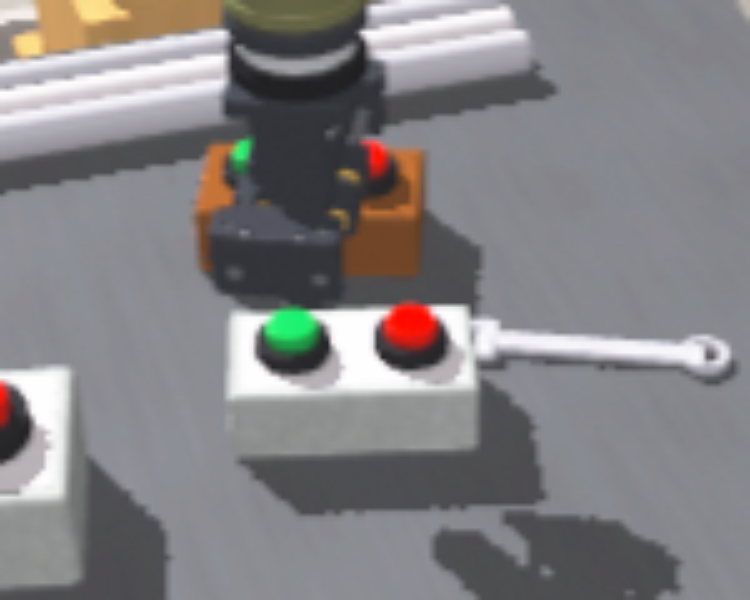

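The picture shows the closed gripper above the small grey box at crop (290,200), with clear space to the red button. The wrench is untouched. I'll correct the overshoot next.

>>> servo_tool --increments '[{"tx":6,"ty":6,"tz":5,"yaw":0,"claw":0},{"tx":6,"ty":5,"tz":5,"yaw":0,"claw":0},{"tx":0,"ty":0,"tz":5,"yaw":0,"claw":0},{"tx":0,"ty":0,"tz":3,"yaw":0,"claw":0},{"tx":0,"ty":0,"tz":0,"yaw":0,"claw":0},{"tx":0,"ty":0,"tz":0,"yaw":0,"claw":0}]'

```text
clock: 1.82
tcp_pos: [474.5, 322.4, 85.3]
ee_rot: [-0.65, -3.069, -0.002]
wrist_force: [-0.4, -0.2, -0.6]
opening: 0.3
```

```bash
python3 g.py 476 315.5 68
```

```text
t 1.8167 tcp [474.47 322.41  85.26] F [-0.38 -0.2  -0.58] open 0.27859801280067364 yang 66.08000272511795 zax [-0.  0. -1.] q [-0.57  0.85 -0.18  1.84  0.28  0.48  0.21]
tool delta [-4.29 -5.7  17.23]
```

>>> servo_tool --increments '[{"tx":-2,"ty":-3,"tz":3,"yaw":0,"claw":0},{"tx":-1,"ty":-1,"tz":3,"yaw":0,"claw":0},{"tx":0,"ty":0,"tz":2,"yaw":0,"claw":0},{"tx":0,"ty":0,"tz":0,"yaw":0,"claw":0},{"tx":0,"ty":0,"tz":0,"yaw":0,"claw":0}]'

```text
clock: 2.23
tcp_pos: [476.2, 316.3, 76.8]
ee_rot: [-0.652, -3.069, -0.002]
wrist_force: [0.9, 0.7, 0.6]
opening: 0.3
```

```bash
python3 g.py 476 315.5 68
```

```text
t 2.2333 tcp [476.25 316.29  76.83] F [0.93 0.69 0.6 ] open 0.2695941827744103 yang 66.0222698395366 zax [-0.  0. -1.] q [-0.56  0.86 -0.17  1.85  0.29  0.46  0.22]
tool delta [-0.13 -0.82  8.83]
```

>>> servo_tool --increments '[{"tx":0,"ty":0,"tz":3,"yaw":0,"claw":0},{"tx":0,"ty":0,"tz":3,"yaw":0,"claw":0},{"tx":0,"ty":0,"tz":3,"yaw":0,"claw":0},{"tx":0,"ty":0,"tz":2,"yaw":0,"claw":0},{"tx":0,"ty":0,"tz":2,"yaw":0,"claw":0}]'

```text
clock: 2.65
tcp_pos: [476.8, 316.2, 65.9]
ee_rot: [-0.653, -3.07, -0.003]
wrist_force: [-5.9, -5.0, 37.1]
opening: 0.2
```

```bash
python3 g.py 476 315.5 61
```

```text
t 2.65 tcp [476.79 316.23  65.93] F [-5.89 -4.96 37.14] open 0.17742516791121876 yang 65.96979885186215 zax [-0.  0. -1.] q [-0.57  0.88 -0.16  1.85  0.29  0.44  0.21]
tool delta [ 0.41 -0.99  4.93]
```

>>> servo_tool --increments '[{"tx":0,"ty":0,"tz":-1,"yaw":0,"claw":0}]'

```text
clock: 2.73
tcp_pos: [476.7, 316.2, 67.9]
ee_rot: [-0.653, -3.071, -0.002]
wrist_force: [-0.9, -0.4, 3.3]
opening: 0.2
```

```bash
python3 g.py
python3 - <<'E'
from h import *
im=snap("side","s2"); cv2.imwrite("pics/s2c.png",cv2.resize(im[100:200,250:375],None,fx=6,fy=6,interpolation=2)[:,:,::-1])
im=snap("top","t2"); cv2.imwrite("pics/t2c.png",cv2.resize(im[130:250,190:310],None,fx=5,fy=5,interpolation=2)[:,:,::-1])
E
python3 g.py
```

```text
t 2.7333 tcp [476.71 316.2   67.9 ] F [-0.91 -0.43  3.26] open 0.22668940494538845 yang 65.97299736198504 zax [-0.  0. -1.] q [-0.57  0.87 -0.16  1.85  0.29  0.44  0.21]
t 2.8333 tcp [476.75 316.23  67.63] F [-0.41 -0.77  4.27] open 0.5557704591310977 yang 65.97676128813781 zax [-0.  0. -1.] q [-0.57  0.87 -0.16  1.85  0.29  0.44  0.21]
```

View pics/s2c.png

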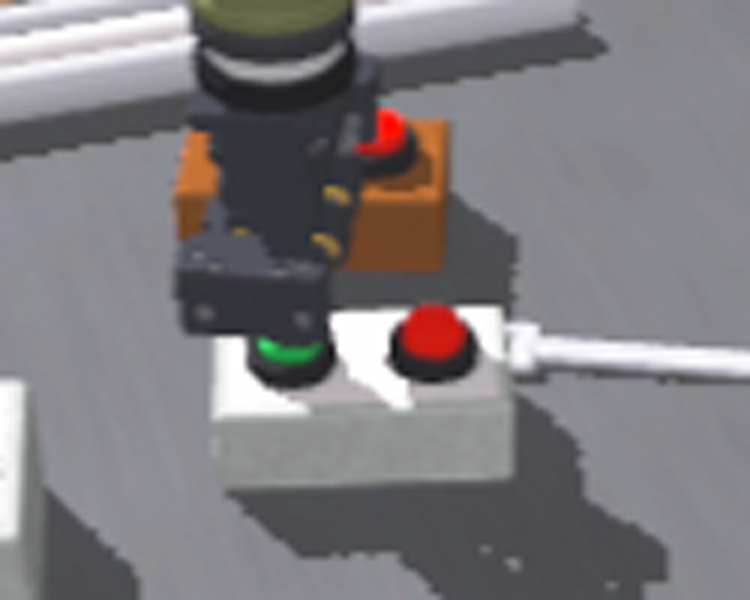

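View pics/t2c.png

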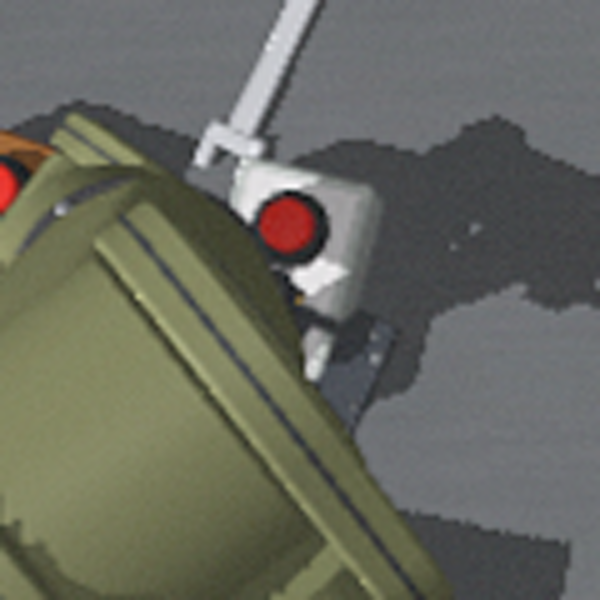

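The 37 N at z=65.9 is ambiguous. Either the button was fully down, or the closed finger pair (about 35 mm) rests on the black ring. I'll press again with a single finger, whose footprint is smaller than the button.

>>> servo_tool --increments '[{"tx":0,"ty":0,"tz":-10,"yaw":0,"claw":0},{"tx":0,"ty":0,"tz":-10,"yaw":0,"claw":50},{"tx":0,"ty":-8,"tz":0,"yaw":0,"claw":50},{"tx":0,"ty":-8,"tz":0,"yaw":0,"claw":50},{"tx":0,"ty":-8,"tz":0,"yaw":0,"claw":50},{"tx":0,"ty":0,"tz":0,"yaw":0,"claw":50},{"tx":0,"ty":0,"tz":0,"yaw":0,"claw":50}]'

```text
clock: 3.42
tcp_pos: [465.9, 291.4, 89.2]
ee_rot: [-0.654, -3.071, -0.003]
wrist_force: [-0.7, -0.3, -0.7]
opening: 38.6
```

```bash
python3 g.py 462.3 284.7 75
python3 - <<'E'
from h import *
im=snap("side","s3"); cv2.imwrite("pics/s3c.png",cv2.resize(im[100:200,250:375],None,fx=6,fy=6,interpolation=2)[:,:,::-1])
E
```

```text
t 3.4167 tcp [465.93 291.36  89.2 ] F [-0.73 -0.27 -0.75] open 38.56062209114709 yang 65.95161999340023 zax [-0.  0. -1.] q [-0.54  0.82 -0.17  1.91  0.29  0.43  0.23]
tool delta [ 0.57 -7.58 14.2 ]
```

View pics/s3c.png

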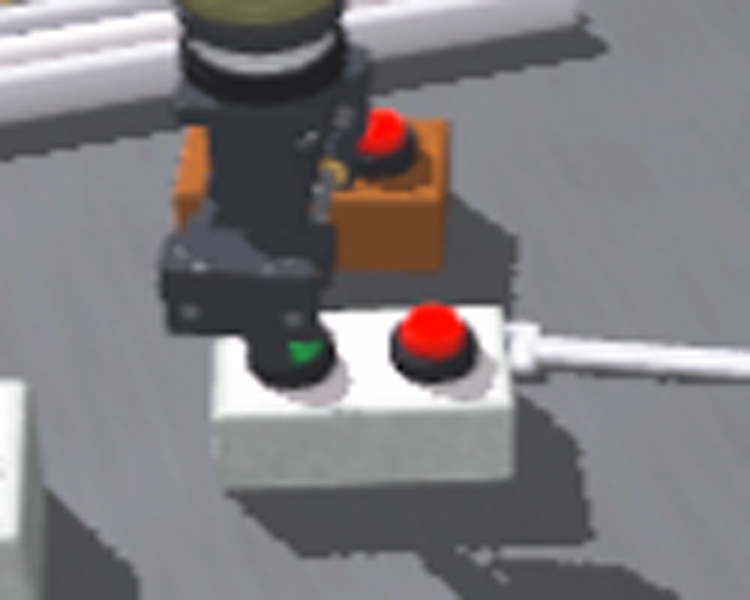

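The picture shows the near finger in front of the green button at crop (290,350), with red clear. I'll settle over the spot.

>>> servo_tool --increments '[{"tx":0,"ty":-3,"tz":3,"yaw":0,"claw":50},{"tx":0,"ty":-3,"tz":3,"yaw":0,"claw":50},{"tx":0,"ty":-1,"tz":3,"yaw":0,"claw":50},{"tx":0,"ty":0,"tz":2,"yaw":0,"claw":50},{"tx":0,"ty":0,"tz":0,"yaw":0,"claw":50},{"tx":0,"ty":0,"tz":0,"yaw":0,"claw":50}]'

```text
clock: 3.97
tcp_pos: [462.4, 284.4, 75.7]
ee_rot: [-0.653, -3.07, -0.001]
wrist_force: [-0.1, -0.6, -0.1]
opening: 50.2
```

```bash
python3 g.py 462.3 284.7 68
```

```text
t 3.9667 tcp [462.37 284.38  75.72] F [-0.09 -0.55 -0.11] open 50.224081660540044 yang 65.97030341686217 zax [-0.  0. -1.] q [-0.54  0.84 -0.16  1.93  0.3   0.39  0.22]
tool delta [0.17 0.27 7.72]
```

>>> servo_tool --increments '[{"tx":0,"ty":0,"tz":3,"yaw":0,"claw":50},{"tx":0,"ty":0,"tz":3,"yaw":0,"claw":50},{"tx":0,"ty":0,"tz":2,"yaw":0,"claw":50}]'

```text
clock: 4.22
tcp_pos: [462.6, 284.7, 67.7]
ee_rot: [-0.653, -3.07, -0.001]
wrist_force: [-0.7, -2.5, 5.1]
opening: 50.1
```

>>> servo_tool --increments '[{"tx":0,"ty":0,"tz":2,"yaw":0,"claw":50}]'

```text
clock: 4.3
tcp_pos: [462.7, 284.8, 66.0]
ee_rot: [-0.653, -3.071, -0.002]
wrist_force: [-4.9, -4.8, 27.6]
opening: 50.1
```

>>> servo_tool --increments '[{"tx":0,"ty":0,"tz":2,"yaw":0,"claw":50}]'

```text
clock: 4.38
tcp_pos: [462.8, 284.8, 65.8]
ee_rot: [-0.653, -3.072, -0.002]
wrist_force: [-7.1, -5.8, 37.2]
opening: 49.9
```

The same stop appears at z≈66 with one finger, and the force was already about 5 N at 67.7. That suggests a spring acting below about 72 and a z reading that is high. I'll read forces on a slow retreat to confirm.

>>> servo_tool --increments '[{"tx":0,"ty":0,"tz":-1,"yaw":0,"claw":50}]'

```text
clock: 4.47
tcp_pos: [462.7, 284.7, 67.8]
ee_rot: [-0.653, -3.072, -0.002]
wrist_force: [-0.9, -0.8, 3.9]
opening: 49.7
```

>>> servo_tool --increments '[{"tx":0,"ty":0,"tz":0,"yaw":0,"claw":50}]'

```text
clock: 4.55
tcp_pos: [462.6, 284.7, 68.5]
ee_rot: [-0.653, -3.073, -0.003]
wrist_force: [0.2, -0.7, 4.0]
opening: 50.1
```

>>> servo_tool --increments '[{"tx":0,"ty":0,"tz":-1,"yaw":0,"claw":50},{"tx":0,"ty":0,"tz":0,"yaw":0,"claw":50}]'

```text
clock: 4.72
tcp_pos: [462.6, 284.7, 70.0]
ee_rot: [0.653, 3.073, 0.003]
wrist_force: [-0.2, -1.7, 2.8]
opening: 50.3
```

>>> servo_tool --increments '[{"tx":0,"ty":0,"tz":-1,"yaw":0,"claw":50},{"tx":0,"ty":0,"tz":0,"yaw":0,"claw":50}]'

```text
clock: 4.88
tcp_pos: [462.6, 284.7, 70.9]
ee_rot: [0.653, 3.073, 0.003]
wrist_force: [-1.1, -0.7, 3.0]
opening: 50.4
```

>>> servo_tool --increments '[{"tx":0,"ty":0,"tz":-1,"yaw":0,"claw":50},{"tx":0,"ty":0,"tz":0,"yaw":0,"claw":50}]'

```text
clock: 5.05
tcp_pos: [462.6, 284.7, 71.5]
ee_rot: [-0.653, -3.073, -0.003]
wrist_force: [-0.3, 0.2, 1.0]
opening: 50.1
```

>>> servo_tool --increments '[{"tx":0,"ty":0,"tz":-2,"yaw":0,"claw":50},{"tx":0,"ty":0,"tz":0,"yaw":0,"claw":50}]'

```text
clock: 5.22
tcp_pos: [462.8, 284.9, 73.3]
ee_rot: [-0.653, -3.073, -0.003]
wrist_force: [-0.2, 0.3, -0.0]
opening: 50.3
```

The force falls gradually from about 4 N at z=68 to 0 above 72. So the button bottomed at reading 66 (6 mm travel) and is up again, and the z reading is about 4 mm high. Next I lift and go to the handle.

>>> servo_tool --increments '[{"tx":0,"ty":0,"tz":-20,"yaw":0,"claw":80},{"tx":0,"ty":0,"tz":-30,"yaw":0,"claw":80},{"tx":0,"ty":0,"tz":-30,"yaw":6,"claw":80},{"tx":0,"ty":0,"tz":-20,"yaw":6,"claw":80},{"tx":0,"ty":0,"tz":0,"yaw":6,"claw":80},{"tx":0,"ty":0,"tz":0,"yaw":6,"claw":80},{"tx":0,"ty":0,"tz":0,"yaw":6,"claw":80},{"tx":0,"ty":0,"tz":0,"yaw":6,"claw":80},{"tx":0,"ty":0,"tz":0,"yaw":6,"claw":80},{"tx":0,"ty":0,"tz":0,"yaw":0,"claw":80}]'

```text
clock: 6.05
tcp_pos: [462.6, 286.1, 177.1]
ee_rot: [-1.753, -2.602, -0.005]
wrist_force: [0.2, 0.2, 0.1]
opening: 79.9
```

```bash
python3 g.py 580 -57 185
```

```text
t 6.05 tcp [462.64 286.13 177.09] F [0.23 0.23 0.12] open 79.87922176783718 yang 22.04950595591473 zax [-0.  0. -1.] q [-0.63  0.67 -0.01  1.88  0.    0.59 -0.26]
tool delta [-362.04  -20.03   -9.79]
```

>>> servo_tool --increments '[{"tx":0,"ty":0,"tz":-2,"yaw":4.7,"claw":80},{"tx":-10,"ty":1,"tz":-2,"yaw":4.7,"claw":80},{"tx":-30,"ty":3,"tz":-2,"yaw":0,"claw":80},{"tx":-35,"ty":4,"tz":-2,"yaw":0,"claw":80},{"tx":-35,"ty":4,"tz":0,"yaw":0,"claw":80},{"tx":-35,"ty":4,"tz":0,"yaw":0,"claw":80},{"tx":-35,"ty":4,"tz":0,"yaw":0,"claw":80},{"tx":-35,"ty":4,"tz":0,"yaw":0,"claw":80},{"tx":-30,"ty":4,"tz":0,"yaw":0,"claw":80},{"tx":-20,"ty":2,"tz":0,"yaw":0,"claw":80},{"tx":0,"ty":0,"tz":0,"yaw":0,"claw":80},{"tx":0,"ty":0,"tz":0,"yaw":0,"claw":80}]'

```text
clock: 7.05
tcp_pos: [557.3, 28.5, 180.1]
ee_rot: [-1.911, -2.485, -0.006]
wrist_force: [0.8, 0.9, -0.3]
opening: 80.0
```

```bash
python3 g.py 580 -57 175
```

```text
t 7.05 tcp [557.3   28.47 180.06] F [ 0.77  0.86 -0.28] open 80.01189150083563 yang 14.869638256084539 zax [-0.    0.01 -1.  ] q [-0.11  0.68 -0.04  1.83  0.03  0.63  0.1 ]
tool delta [-88.47   0.01   4.4 ]
```

>>> servo_tool --increments '[{"tx":-20,"ty":0,"tz":0,"yaw":2,"claw":80},{"tx":-25,"ty":1,"tz":0,"yaw":0,"claw":80},{"tx":-20,"ty":1,"tz":0,"yaw":0,"claw":80},{"tx":-10,"ty":1,"tz":0,"yaw":0,"claw":80},{"tx":0,"ty":0,"tz":0,"yaw":0,"claw":80},{"tx":0,"ty":0,"tz":0,"yaw":0,"claw":80}]'

```text
clock: 7.55
tcp_pos: [576.6, -34.6, 178.2]
ee_rot: [-1.924, -2.465, -0.011]
wrist_force: [0.5, 1.1, 0.5]
opening: 80.2
```

```bash
python3 g.py 580 -57 150
python3 - <<'E'
from h import *
im=snap("side","s4"); cv2.imwrite("pics/s4c.png",cv2.resize(im[140:310,280:460],None,fx=4,fy=4,interpolation=2)[:,:,::-1])
E
```

```text
t 7.55 tcp [576.57 -34.61 178.23] F [0.55 1.1  0.47] open 80.23394786494711 yang 14.058204385368922 zax [-0.01  0.01 -1.  ] q [ 0.02  0.71 -0.06  1.77  0.04  0.67  0.2 ]
tool delta [-22.98  -2.02  27.89]
```

View pics/s4c.png

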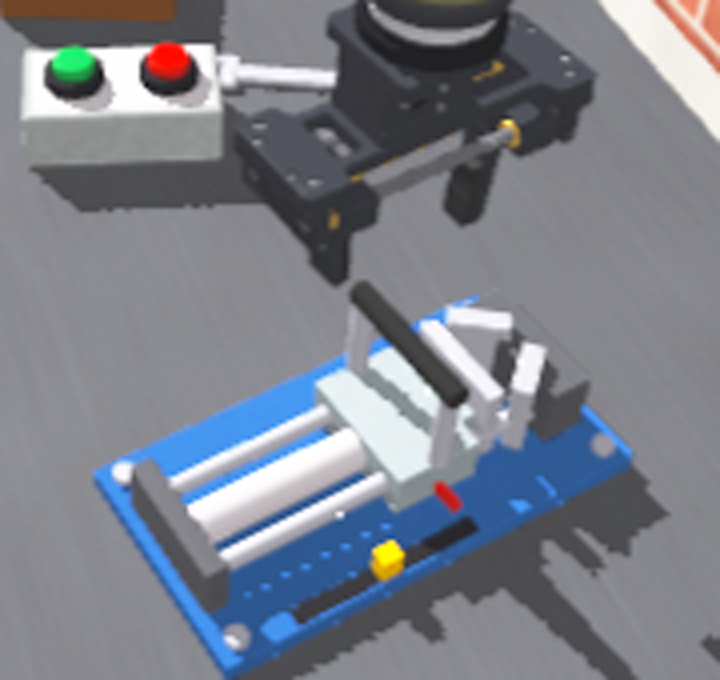

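The picture shows the green button up, the jaw shut, and the fingertips at crop (333,275) and (465,215), both above and to the +y side of the bar. I'll check the TCP reading against those pixels.

Run:
```python
from m import *
o=arm.get_obs();R=cv2.Rodrigues(o["ee_rot"])[0];P=o["tcp_pos"]
for dz in(0,-4):
    Q=np.array([P+R[:,1]*s+[0,0,dz] for s in(-49,0,49)]);print(dz,(proj("side",Q)-[280,140])*4)
```

```text
0 [[322.9 276.3]
 [393.8 243.6]
 [461.8 212.1]]
-4 [[322.4 281.4]
 [393.1 248.6]
 [460.9 217.1]]
```

>>> servo_tool --increments '[{"tx":-9,"ty":-1,"tz":2,"yaw":1,"claw":80},{"tx":-9,"ty":-1,"tz":2,"yaw":0,"claw":80},{"tx":-3,"ty":0,"tz":2,"yaw":0,"claw":80},{"tx":0,"ty":0,"tz":0,"yaw":0,"claw":80},{"tx":0,"ty":0,"tz":0,"yaw":0,"claw":80}]'

```text
clock: 8.02
tcp_pos: [578.8, -51.4, 171.1]
ee_rot: [-1.935, -2.453, -0.012]
wrist_force: [-0.1, -0.9, -0.1]
opening: 80.0
```

```bash
python3 g.py 580 -57 150
```

```text
t 8.0167 tcp [578.85 -51.36 171.14] F [-0.05 -0.9  -0.1 ] open 80.01232249813356 yang 13.45305825941373 zax [-0.01  0.02 -1.  ] q [ 0.05  0.72 -0.06  1.76  0.03  0.67  0.22]
tool delta [-6.13 -0.1  21.03]
```

>>> servo_tool --increments '[{"tx":-3,"ty":0,"tz":8,"yaw":1,"claw":80},{"tx":-1,"ty":0,"tz":8,"yaw":0,"claw":80},{"tx":0,"ty":0,"tz":8,"yaw":0,"claw":80},{"tx":0,"ty":0,"tz":6,"yaw":0,"claw":80},{"tx":0,"ty":0,"tz":0,"yaw":0,"claw":80},{"tx":0,"ty":0,"tz":0,"yaw":0,"claw":80}]'

```text
clock: 8.52
tcp_pos: [578.9, -54.1, 136.8]
ee_rot: [-1.957, -2.433, -0.011]
wrist_force: [0.2, -0.1, 1.1]
opening: 80.5
```

```bash
python3 g.py 580 -57 100
python3 - <<'E'
from h import *
im=snap("side","s5"); cv2.imwrite("pics/s5c.png",cv2.resize(im[140:310,280:460],None,fx=4,fy=4,interpolation=2)[:,:,::-1])
E
```

```text
t 8.5167 tcp [578.87 -54.14 136.85] F [ 0.21 -0.08  1.12] open 80.48301273208762 yang 12.39882734193451 zax [-0.01  0.02 -1.  ] q [ 0.05  0.77 -0.05  1.78  0.03  0.6   0.2 ]
tool delta [-3.75  0.72 36.78]
```

View pics/s5c.png

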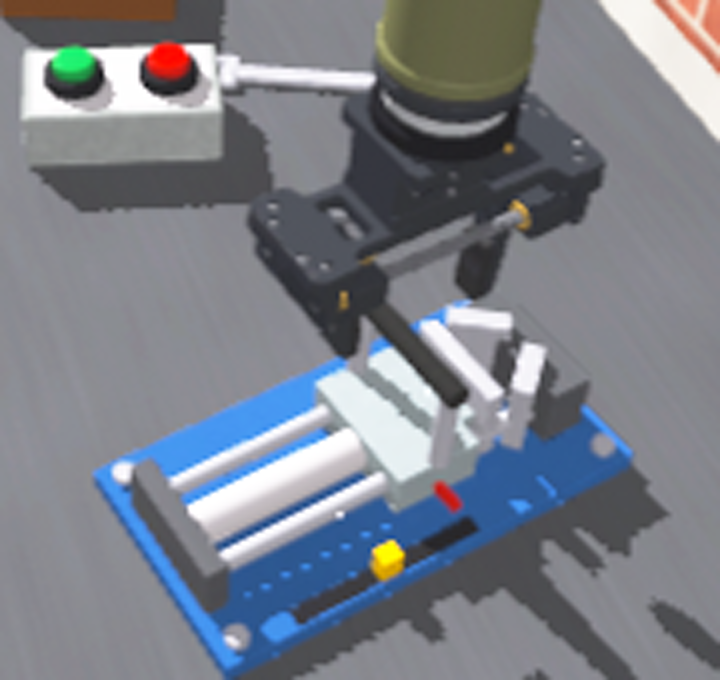

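The fingers straddle the bar: left tip at crop (350,355), right tip at (475,297), bar middle at about (410,342). I'll descend to grip height and close.

>>> servo_tool --increments '[{"tx":-2,"ty":0,"tz":8,"yaw":0,"claw":80},{"tx":-1,"ty":0,"tz":8,"yaw":0,"claw":80},{"tx":0,"ty":0,"tz":8,"yaw":0,"claw":80},{"tx":0,"ty":0,"tz":6,"yaw":0,"claw":80},{"tx":0,"ty":0,"tz":2,"yaw":0,"claw":80},{"tx":0,"ty":0,"tz":0,"yaw":0,"claw":80}]'

```text
clock: 9.07
tcp_pos: [579.6, -56.6, 101.7]
ee_rot: [-1.957, -2.434, -0.012]
wrist_force: [-0.1, 0.7, 0.3]
opening: 80.1
```

```bash
python3 g.py 580 -57 99
```

```text
t 9.0667 tcp [579.57 -56.63 101.67] F [-0.15  0.68  0.29] open 80.14577716313067 yang 12.415490693458025 zax [-0.01  0.02 -1.  ] q [ 0.06  0.83 -0.05  1.8   0.04  0.53  0.21]
tool delta [-0.51  0.35  2.66]
```

>>> servo_tool --increments '[{"tx":0,"ty":0,"tz":0,"yaw":0,"claw":30},{"tx":0,"ty":0,"tz":0,"yaw":0,"claw":30},{"tx":0,"ty":0,"tz":0,"yaw":0,"claw":30},{"tx":0,"ty":0,"tz":0,"yaw":0,"claw":30},{"tx":0,"ty":0,"tz":0,"yaw":0,"claw":30},{"tx":0,"ty":0,"tz":0,"yaw":0,"claw":5},{"tx":0,"ty":0,"tz":0,"yaw":0,"claw":5},{"tx":0,"ty":0,"tz":0,"yaw":0,"claw":5},{"tx":0,"ty":0,"tz":0,"yaw":0,"claw":5}]' --newtons 40

```text
clock: 9.82
tcp_pos: [580.4, -56.6, 102.8]
ee_rot: [-1.958, -2.436, -0.014]
wrist_force: [0.1, -0.4, -0.1]
opening: 22.1
```

```bash
python3 g.py 580 -57 99
```

```text
t 9.8167 tcp [580.44 -56.56 102.77] F [ 0.07 -0.42 -0.14] open 22.094038352617186 yang 12.418900382757968 zax [-0.01  0.02 -1.  ] q [ 0.06  0.83 -0.05  1.8   0.04  0.53  0.21]
tool delta [-0.4  -0.51  3.76]
```

>>> servo_tool --increments '[{"tx":0,"ty":0,"tz":1,"yaw":0,"claw":5},{"tx":0,"ty":0,"tz":1,"yaw":0,"claw":5},{"tx":0,"ty":0,"tz":0,"yaw":0,"claw":5},{"tx":0,"ty":0,"tz":0,"yaw":0,"claw":5}]'

```text
clock: 10.15
tcp_pos: [581.3, -56.4, 102.2]
ee_rot: [-1.959, -2.437, -0.017]
wrist_force: [-0.4, 0.9, -1.0]
opening: 14.9
```

```bash
python3 g.py 580 -57 99
python3 - <<'E'
from h import *
im=snap("side","s6"); cv2.imwrite("pics/s6c.png",cv2.resize(im[140:310,280:460],None,fx=4,fy=4,interpolation=2)[:,:,::-1])
E
```

```text
t 10.15 tcp [581.34 -56.4  102.19] F [-0.42  0.89 -0.97] open 14.852175817292553 yang 12.429544430911479 zax [-0.    0.02 -1.  ] q [ 0.06  0.83 -0.05  1.8   0.04  0.52  0.21]
tool delta [-0.36 -1.44  3.19]
```

View pics/s6c.png

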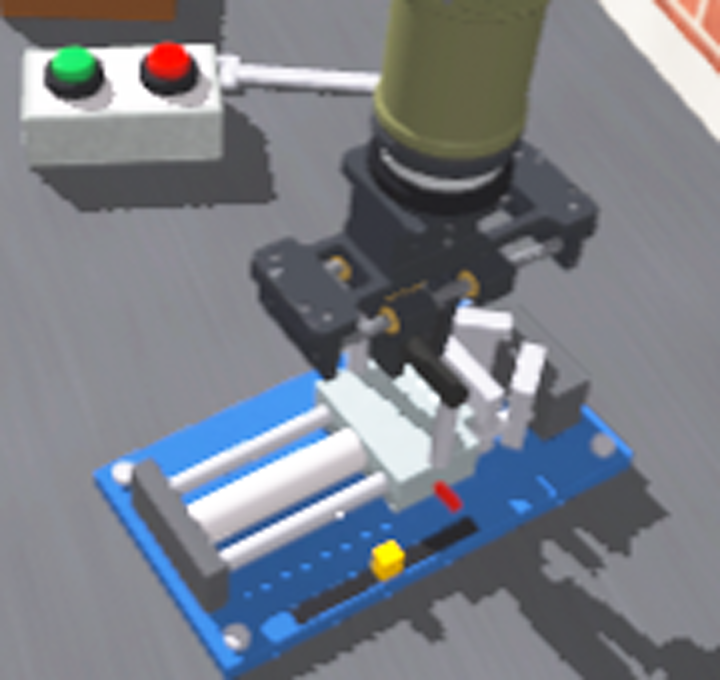

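The picture shows the fingers closed on the bar at crop (415,345), opening 14.9 mm for a 16 mm bar, jaw still shut. Now I pull along tool -y.

>>> servo_tool --increments '[{"tx":0,"ty":-3,"tz":0,"yaw":0,"claw":5},{"tx":0,"ty":-4,"tz":0,"yaw":0,"claw":5},{"tx":0,"ty":-5,"tz":0,"yaw":0,"claw":5},{"tx":0,"ty":-5,"tz":0,"yaw":0,"claw":5},{"tx":0,"ty":-5,"tz":0,"yaw":0,"claw":5},{"tx":0,"ty":-4,"tz":0,"yaw":0,"claw":5}]'

```text
clock: 10.7
tcp_pos: [567.2, -59.6, 102.2]
ee_rot: [1.962, 2.448, 0.046]
wrist_force: [5.8, 0.7, -4.5]
opening: 14.6
```

```bash
cat > ck.py <<'E'
import sys
from m import *
n=sys.argv[1]
S=snap("side","s"+n); 
r=(330,230,430,310)
y=blobs(S,(18,120,90),(34,255,255),r,10); rd=blobs(S,(0,120,70),(8,255,255),r,3)+blobs(S,(172,120,70),(180,255,255),r,3)
print("yel",y,"red",rd)
o=arm.get_obs();print(o["clock"],o["tcp_pos"],o["wrist_force"],o["opening"])
u=np.array([np.cos(np.radians(12.6)),np.sin(np.radians(12.6)),0])
print("pulled (tcp)",(o["tcp_pos"]-[581.3,-56.4,102.2])@-u)
cv2.imwrite(f"pics/s{n}c.png",cv2.resize(S[190:310,310:460],None,fx=5,fy=5,interpolation=2)[:,:,::-1])
if rd:
    w=sum(b[0] for b in rd);c=[[sum(b[0]*b[1] for b in rd)/w,sum(b[0]*b[2] for b in rd)/w]]
    p=plane("side",c,34)[0];m=plane("side",[y[0][1:]],26)[0]
    print("pointer x in mark",(p-m)@u)
E
python3 g.py; python3 ck.py 7
```

```text
t 10.7 tcp [567.24 -59.58 102.17] F [ 5.84  0.68 -4.45] open 14.602312297559216 yang 12.56851273868193 zax [ 0.02  0.02 -1.  ] q [ 0.07  0.81 -0.06  1.87  0.04  0.45  0.21]
yel [(np.int32(64), np.float64(376.421875), np.float64(279.640625))] red [(np.int32(13), np.float64(386.0), np.float64(265.53846153846155)), (np.int32(3), np.float64(385.0), np.float64(266.0)), (np.int32(6), np.float64(388.3333333333333), np.float64(267.0))]
10.75 [566.6 -59.7 102.2] [ 5.   1.  -3.9] 14.713387642242898
pulled (tcp) 15.079699411006592
pointer x in mark 39.26128092341418
```

View pics/s7c.png

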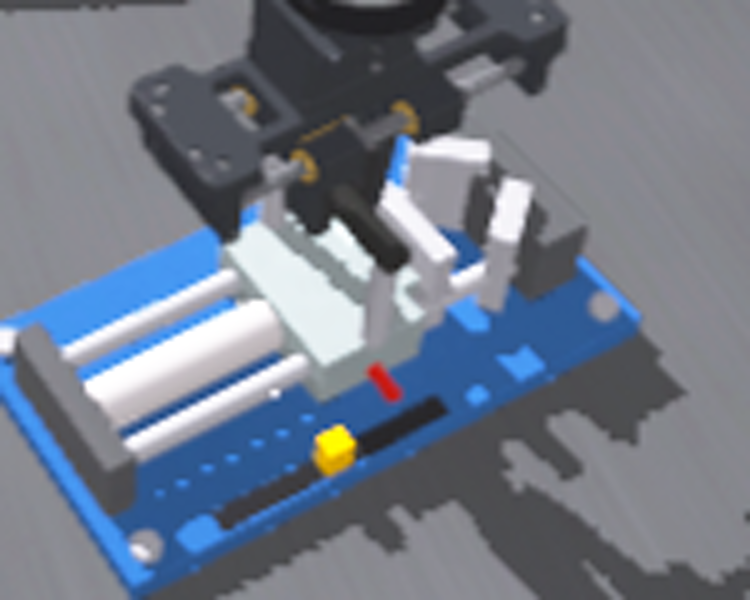

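The jaw follows the grip: the red pointer is at crop (385,382) and the mark at (335,450), with about 39 mm left.

>>> servo_tool --increments '[{"tx":0,"ty":-5,"tz":0,"yaw":0,"claw":5},{"tx":0,"ty":-5,"tz":0,"yaw":0,"claw":5},{"tx":0,"ty":-5,"tz":0,"yaw":0,"claw":5},{"tx":0,"ty":-5,"tz":0,"yaw":0,"claw":5},{"tx":0,"ty":-5,"tz":0,"yaw":0,"claw":5},{"tx":0,"ty":-3,"tz":0,"yaw":0,"claw":5}]'

```text
clock: 11.25
tcp_pos: [552.2, -63.0, 102.2]
ee_rot: [1.947, 2.435, 0.077]
wrist_force: [6.8, 1.0, -4.1]
opening: 15.1
```

```bash
python3 g.py; python3 ck.py 8
```

```text
t 11.25 tcp [552.18 -62.98 102.24] F [ 6.75  0.99 -4.15] open 15.120974782196324 yang 12.699749058366377 zax [ 0.05  0.02 -1.  ] q [ 0.08  0.79 -0.06  1.94  0.05  0.37  0.22]
yel [(np.int32(62), np.float64(376.3225806451613), np.float64(279.741935483871))] red [(np.int32(13), np.float64(380.38461538461536), np.float64(268.0769230769231)), (np.int32(8), np.float64(382.25), np.float64(270.0))]
11.3 [552.1 -63.  102.3] [ 6.   1.7 -3.9] 14.991076442014018
pulled (tcp) 29.979926607742154
pointer x in mark 23.76350036642093
```

>>> servo_tool --increments '[{"tx":0,"ty":-5,"tz":0,"yaw":0,"claw":5},{"tx":0,"ty":-5,"tz":0,"yaw":0,"claw":5},{"tx":0,"ty":-5,"tz":0,"yaw":0,"claw":5},{"tx":0,"ty":-5,"tz":0,"yaw":0,"claw":5},{"tx":0,"ty":-5,"tz":0,"yaw":0,"claw":5},{"tx":0,"ty":-3,"tz":0,"yaw":0,"claw":5}]'

```text
clock: 11.8
tcp_pos: [541.4, -65.6, 102.2]
ee_rot: [1.926, 2.418, 0.116]
wrist_force: [6.3, 0.7, -5.8]
opening: 14.5
```

```bash
python3 g.py; python3 ck.py 9
```

```text
t 11.8 tcp [541.35 -65.56 102.24] F [ 6.33  0.66 -5.75] open 14.54768509662435 yang 12.905612926955984 zax [ 0.08  0.03 -1.  ] q [ 0.1   0.77 -0.07  2.    0.05  0.29  0.23]
yel [(np.int32(61), np.float64(376.344262295082), np.float64(279.8032786885246))] red [(np.int32(14), np.float64(376.35714285714283), np.float64(270.14285714285717)), (np.int32(9), np.float64(378.0), np.float64(272.0))]
11.85 [541.3 -65.5 102.2] [ 7.6  1.4 -3.9] 14.665926270416941
pulled (tcp) 41.074121221446276
pointer x in mark 12.043566886176029
```

>>> servo_tool --increments '[{"tx":0,"ty":-5,"tz":0,"yaw":0,"claw":5},{"tx":0,"ty":-5,"tz":0,"yaw":0,"claw":5},{"tx":0,"ty":-5,"tz":0,"yaw":0,"claw":5},{"tx":0,"ty":-5,"tz":0,"yaw":0,"claw":5},{"tx":0,"ty":-5,"tz":0,"yaw":0,"claw":5},{"tx":0,"ty":-4,"tz":0,"yaw":0,"claw":5}]'

```text
clock: 12.35
tcp_pos: [533.3, -67.5, 102.1]
ee_rot: [1.901, 2.399, 0.161]
wrist_force: [8.2, 2.3, -5.4]
opening: 15.1
```

```bash
python3 g.py; python3 ck.py 10
```

```text
t 12.35 tcp [533.35 -67.45 102.06] F [ 8.24  2.27 -5.35] open 15.147399424928377 yang 13.191840790851552 zax [ 0.12  0.03 -0.99] q [ 0.11  0.76 -0.08  2.06  0.06  0.2   0.24]
yel [(np.int32(61), np.float64(376.27868852459017), np.float64(279.8032786885246))] red [(np.int32(16), np.float64(373.3125), np.float64(271.625)), (np.int32(3), np.float64(373.0), np.float64(273.0)), (np.int32(4), np.float64(376.0), np.float64(273.25))]
12.4 [533.2 -67.5 102.2] [ 7.8  1.5 -5. ] 14.844325148754898
pulled (tcp) 49.360969033898414
pointer x in mark 3.5644470857196193
```

View pics/s10c.png

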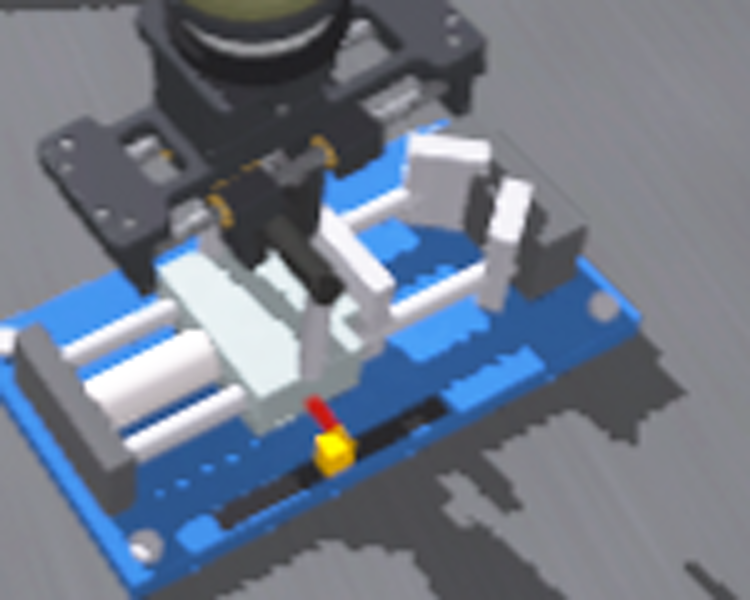

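>>> servo_tool --increments '[{"tx":0,"ty":-5,"tz":0,"yaw":0,"claw":5},{"tx":0,"ty":-5,"tz":0,"yaw":0,"claw":5},{"tx":0,"ty":-5,"tz":0,"yaw":0,"claw":5}]'

```text
clock: 12.65
tcp_pos: [530.4, -68.2, 102.1]
ee_rot: [1.886, 2.387, 0.186]
wrist_force: [9.2, 1.7, -7.1]
opening: 15.0
```

```bash
python3 g.py; python3 ck.py 11;python3 ck.py 12
python3 - <<'E'
from h import *
T=snap("top","t12");cv2.imwrite("pics/t12c.png",cv2.resize(T[110:240,310:430],None,fx=5,fy=4.6,interpolation=2)[:,:,::-1])
E
```

```text
t 12.65 tcp [530.37 -68.22 102.1 ] F [ 9.18  1.69 -7.09] open 14.968612016219579 yang 13.35043891575078 zax [ 0.15  0.04 -0.99] q [ 0.12  0.76 -0.08  2.09  0.06  0.15  0.24]
yel [(np.int32(60), np.float64(376.26666666666665), np.float64(279.8833333333333))] red [(np.int32(15), np.float64(372.6666666666667), np.float64(272.8)), (np.int32(4), np.float64(373.75), np.float64(272.5)), (np.int32(4), np.float64(371.5), np.float64(273.5))]
12.7 [529.7 -68.4 102. ] [ 8.2  2.  -3.6] 14.613899451389644
pulled (tcp) 52.95326835844277
pointer x in mark 0.24520548433840883
yel [(np.int32(61), np.float64(376.27868852459017), np.float64(279.8032786885246))] red [(np.int32(14), np.float64(372.0), np.float64(272.35714285714283)), (np.int32(3), np.float64(371.0), np.float64(273.0)), (np.int32(4), np.float64(374.0), np.float64(273.5))]
12.75 [529.7 -68.4 102. ] [ 7.9  1.6 -3.9] 15.121751096704696
pulled (tcp) 52.971471583534225
pointer x in mark -0.4155139644509229
```

View pics/s12c.png

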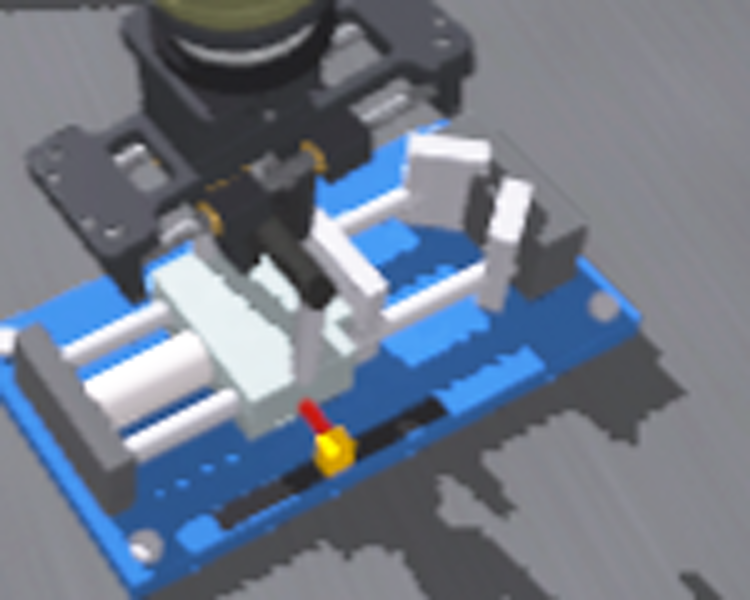

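View pics/t12c.png

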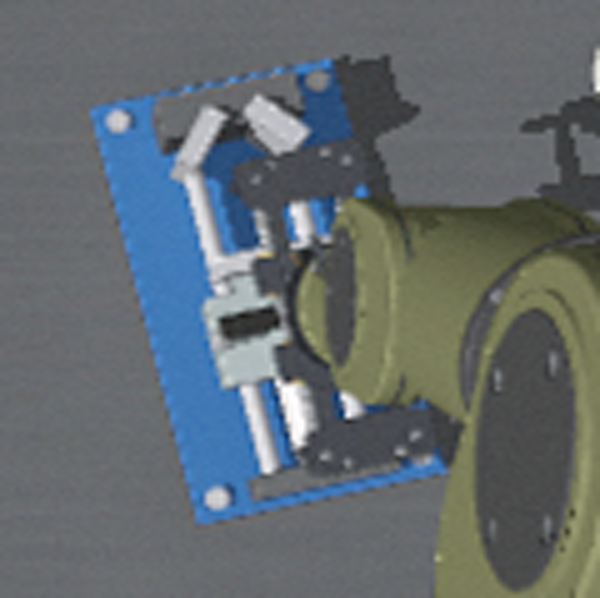

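The pointer meets the block near its middle at crop (325,430), and the estimates put it within about 2 mm of centre. I'll hold for over half a second and check for drift.

```bash
python3 - <<'E'
from h import *
for i in range(14):
    arm.read_camera("side")
    if i%6==5: o=arm.get_obs();print(o["clock"],o["tcp_pos"].round(2),o["wrist_force"].round(1),o["opening"])
E
python3 ck.py 13
python3 - <<'E'
import cv2,numpy as np
a=cv2.imread("pics/s13.png"); b=cv2.imread("pics/side0.png")
cv2.imwrite("pics/s13b.png",np.vstack([a[130:400,:][:, 250:640],b[130:400,:][:,250:640]]))
E
```

```text
13.1 [529.85 -68.37 102.01] [ 8.4  2.1 -2.9] 15.46402418408364
13.4 [529.86 -68.35 102.02] [ 8.3  3.2 -3.7] 14.780849251897155
yel [(np.int32(61), np.float64(376.27868852459017), np.float64(279.8032786885246))] red [(np.int32(15), np.float64(372.1333333333333), np.float64(272.4666666666667)), (np.int32(3), np.float64(371.0), np.float64(273.0)), (np.int32(4), np.float64(374.25), np.float64(273.5))]
13.55 [529.9 -68.3 102.1] [ 7.7  1.8 -4.5] 14.888119425793159
pulled (tcp) 52.77526553439771
pointer x in mark -0.259965021027603
```

View pics/s13b.png

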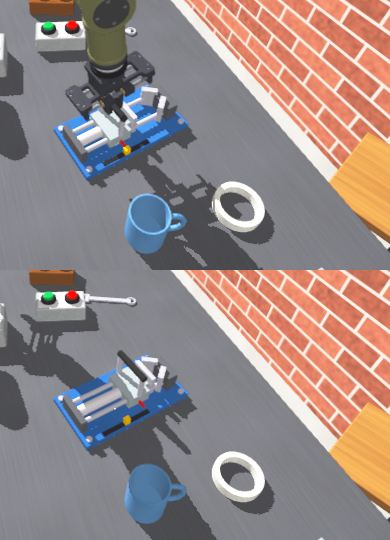

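The hold is steady, with under 0.2 mm of drift in 0.8 s. Both buttons are up and the mug, tape and wrench stand where they were, so I'm handing in.

```bash
python3 -c "
from workcell import arm
print(arm.job_done()); o=arm.get_obs(); print(o['clock'],o['tcp_pos'],o['opening'])"
```

```text
the job is handed in; nothing more can be done
None
the job is handed in; nothing more can be done
```

I pressed the green button on the smaller grey control box, let it come back up, then pulled the jaw open by its bar handle. I handed in at about 13.6 s of the 48 s allowed, still gripping the handle with the pointer at the yellow mark.

- **Button:** I pressed it twice, because the first press stopped at a z reading about 4 mm higher than expected. The force rose and fell as a spring would, from no force at a reading of about 72 mm up to a hard stop at about 66 mm, which matches the full 6 mm travel. So I take the z reading to be about 4 mm high. The press peaked at about 37 N on the fingers. The images show the button up afterwards with the jaw still shut.
- **Pointer:** the side view puts it about 0.3 mm from the middle of the mark. Arm travel and the shut-position estimates suggest it could be 1–3 mm short, still inside the 7 mm limit. The top view was blocked by the arm, so it could not confirm this.
- **Hold:** the arm moved less than 0.2 mm over 0.8 s, with about 8 N of pull along the jig. The tool tilted by about 0.15 rad during the pull, but the bar stayed in the grip.
- **Bystanders:** the last side picture shows both buttons up and the mug and tape where they started. The arm hid part of the wrench there, but the part that showed had not moved.

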